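# Find a ring's size on the lever ring gauge and set its marker

## Robot

A 7-joint arm with a two-finger parallel gripper is mounted at the origin on a cart in front of the work surface, level with it; the furniture and walls round the work are solid. World frame = base frame: x ahead of the robot, y to its left, z up, the work surface at z = 0. Lengths are in m, angles in rad, forces in N, time in s.
With the tool pointing down it reaches from about 0.4 to 0.85 m from the base axis. Payload 4.5 kg.
Tool frame: the origin (TCP) lies where the fingers leave the gripper's body, on its centre line; the fingertips stand 64 mm ahead of it and the grasp point (between the pads) lies 45 mm ahead of it; z points along the fingers, y is the direction in which the jaws open and shut (so a half turn about z gives the same grasp; the last joint's range is limited). The gripper opens to 88 mm and grips with 3 to 60 N. Pads are 18 mm wide; open, the fingers measure 123 mm over their backs; the gripper's body (75 mm by 187 mm) begins 45 mm behind the grasp point.
Start: joints at [1.219, 0.689, -0.195, 1.565, 0.157, 0.902, -0.215], TCP at [0.235, -0.579, 0.303] pointing down, gripper open.
Joint ranges: [-3.01, 3.01], [-0.46, 2.08], [-1.47, 1.51], [0.13, 2.56], [-1, 4.14], [0.04, 2.09], [-2.66, 2.66]. Speed limits (rad/s): [2.57, 2.57, 3.14, 3.14, 3.14, 3.14, 3.14].

## Interface

Orientations are given as a unit quaternion [x, y, z, w].
In Python, from plant import monitor, snapshot, workorder, finder gives the robot as it stands.
- The arm moves only by the tool carry_out, never from a script. Its argument "motion" is one flat list of numbers, 6 for each row, row after row: the shift along the tool's x, y, z in cm, then the turn, a rotation vector about the tool's x, y, z in rad. In form: [x, y, z, rx, ry, rz, x, y, z, rx, ry, rz, ...]. A call has 1 to 8 rows; each row shifts and turns the commanded pose from where the row before left it, along the tool's axes as they then stand; what a row does not reach is not made up. A row lasts 1/8 s, in which the tool goes at most 62.5 mm and 10.7 degrees, less where a joint would pass 70% of its speed; a pose out of reach is approached as far as the arm can. A call with a gripper value outside its range is refused whole. "hand" is the finger opening in cm, from 0 to 8.81, set as the call begins (left out, the last holds). The fingers move at their own pace and stop on an object; "grip_force" is the grip in N (left out, the last holds). Time passes only in rows, so rows that do not move let the fingers close. It gives the time, the measured TCP pose, the force and the opening at its end, in the units of the state.
- monitor.get_state(): the state, without advancing time (a new reading comes with each control period).
- snapshot(name): name is "side" or "top" or "wrist"; returns a dict with "frame" (400x640x3 uint8, red, green, blue), "range_z" (400x640 float32, m along the optical axis (not along the pixel's ray), 0 where there is no reading), "fx", "fy", "cx", "cy" (pixels), "rvec" (rotation vector, rad) and "tvec" (3), from world to camera coordinates, as OpenCV has them; the wrist camera has in their place "hand_eye" (4x4, takes a point from camera to tool coordinates, whose origin is the TCP and whose axes are the flange's). Camera axes: x right, y down, z forward; pixel columns grow to the right and rows downward; lengths in m; the calibration is good to about 2 mm. A picture is of the moment at which its call begins: read the wrist's pose just before it.
- workorder.finish_job(): hands the job in, once; it reports no verdict.
Trained networks look in a picture, given as the dict that the camera call returned (one of the last four; its "shot" number tells which), for a name from the list of things; names that differ only in an ending like _2 or _b are one class to them, and where a whole thing is asked for, a point or a joint stands for the part that bears it (a point fixed in the world has none). Each returns a list of dicts, best first, with "p" (0 to 1); they miss things now and then, are a little off and sometimes report something else, mostly with a low value. They report only what shows in the picture. A call takes as long as a camera call.
- finder.masks_of(picture, thing): "pixels" (400x640 bool, what is visible of it) and "extent" ([left, top, right, bottom] in pixels, round what is visible of it).
The state is a dict: "clock": time; "q": joint angles; "qd": joint speeds; "joint_torque": joint torques, N m; "tool_pos": TCP position; "eef_rot": TCP orientation; "contact_force": force on the tool from outside, world axes, zero at the start; "moment": the same for the moment, N m; "opening": opening from 0.0 (shut) to 1.0 (fully open).
Only numpy, scipy, OpenCV 4.12 (cv2) and the standard library are available. Lean on these libraries where they do the work, as an engineer would, in place of code of your own. Each camera call takes 0.05 s, during which the arm holds its last target. There are 200 camera calls.

## Task

Find the size of the ring on the bench ring gauge: push the gauge's lever round by its upright grip until the resistance clearly firms up, hold it there a moment without forcing it so that the ring is not stretched, then let the lever go back home. The thin drag pointer stays behind at the reading; leave it alone, slide the knobbed marker along the rim until its nose lines up with the pointer's tip, and let go. Do not shift the film can and the lid beside the gauge.

Things in the scene. Friction and masses are not known exactly. Their poses are not given: they have to be found in the camera images.
- gauge: bench ring gauge, fixed: grey fan-shaped plate (radius 164 mm, 12 mm thick, 55 degrees either side of its own -x axis), a grey column (radius 34 mm, 88 mm high) at the narrow end, on it a thin mandrel with a ring (top at 137 mm). Origin: underside, on the column's upright axis, about which lever, pointer and marker turn. A scale line every 5 degrees (0.087 rad)
- lever (a joint): lever angle in rad, 0 at home (0.72 rad clockwise from the gauge's -x axis, seen from above), growing counterclockwise, end stop 1.35. A spring brings it home when let go. Free swing: 2 to 5 N at the grip. Between 0.45 and 1.0 (unseen, varies) it firms up by some 2 N per mm. 9 to 14 N kept for 0.5 s is a proper firm press; over about 19 N stretches the ring
- lever_grip (a point): middle (z = 90 mm) of the lever's upright wooden grip, a round post of 16 mm diameter from z = 72 to 109 mm, 115 mm from the gauge's axis; the flat steel lever arm is below it at z = 55 to 65 mm. Push the grip sideways, square to the arm
- ring_spread (a joint): how far the mandrel, inside the column, presses the ring open, in m: 0 until the resistance firms up, then about 1 mm for every 8 to 10 N more at the grip. 0.4 mm shows a firm press, over 2 mm stretches the ring. Hard to read through the noise, not visible in images
- pointer (a joint): angle of the brass drag pointer in rad, same zero and sense as the lever, 32 mm above the bench, below the lever arm: the lever takes it along as it is pushed round and leaves it standing at the farthest angle reached
- pointer_tip (a point): tip of the thin brass drag pointer, 132 mm from the axis, 32 mm above the bench
- marker (a joint): angle of the marker on the rim in rad, same zero and sense as the lever, 0 to 1.45; it slides with a light friction of 1 to 2 N and stays where it is left
- marker_knob (a point): point for the grip on the marker's black knob, a round upright post of 16 mm diameter from z = 27 to 63 mm, 152 mm from the axis; this point is at z = 53 mm, on the knob's axis. Below the knob a steel block of 22 x 20 mm from z = 15 to 23 mm
- marker_nose (a point): tip of the marker's short dark nose, 132 mm from the axis, at the marker's angle
- film_can: black film can, 34 mm across, 48 mm high, a bystander; origin at its underside
- alu_lid: small round aluminium lid, 44 mm across, 13 mm high, a bystander on the right of the gauge; origin at its underside. Farther right the tall fixed flex shaft stand rises from the bench near x = 0.45, y = -0.45: keep the arm clear of it

How it is judged:
On the way, in this order (a step that is already met when the one before it is completed fails the run):
1. the lever is pressed until the resistance has firmed up (ring pressed open by more than 0.4 mm), for 0.3 s (value of joint ring_spread above 0.0004 m), for 0.3 s.
2. the lever is back home (within 0.06 rad) (value of joint lever below 0.06 rad), for 0.2 s.
3. the marker's nose is in line with the pointer's tip, to within 6 mm (some half a scale division) (horizontal distance between marker_nose and pointer_tip below 0.006 m), for 0.2 s.
At the end, for the whole second after the job is handed in: the lever is home (within 0.06 rad), the drag pointer stands where the firm press left it, and the marker rests with its nose within 6 mm of the pointer's tip, seen from above (horizontal distance between marker_nose and pointer_tip below 0.006 m and value of joint lever below 0.06 rad and value of joint pointer above 0.4 rad and velocity of joint marker between -0.02 and 0.02 rad/s); the robot touches nothing.
It fails at once if the ring is stretched: pressed open by more than 2 mm (value of joint ring_spread above 0.002 m).
It fails at once if the robot touches the drag pointer with more than 0.5 N (contact force between any of the arm, the fingers and pointer above 0.5 N).
It fails at once if the film can or the aluminium lid is moved by more than 15 mm (distance of any of film_can, alu_lid from where it was at the start of the episode above 0.015 m).
It also fails if it takes over 72 s, if anything falls off the work surface, if the arm or the gripper's body presses on something with over 40 N, if the wrist force passes 120 N, or if a joint passes its speed limit or range.

## Working session

There is one attempt and no reset: what is moved stays moved. The work goes in short steps, Python scripts to look and compute and a tool call to move; the robot and the scene stay as the last step left them, time stands still between calls to the robot, and variables do not carry over. Pictures are saved under pics/ and viewed, about 8 in all and at most 12, crops included, and the job is handed in when it is done.

Besides the shell and the picture viewer there is one more tool, called after "Request:" by a JSON object that holds its "name" and its "arguments", one argument or row to a line. carry_out: Moves the arm, as the interface text tells. Its arguments: {"type":"object","properties":{"motion":{"type":"array"},"hand":{"type":"number"},"grip_force":{"type":"number"}},"required":["motion"]}

```bash
mkdir -p pics; ls; cat > h.py <<'E'
import numpy as np, cv2
from scipy.spatial.transform import Rotation as R
from plant import monitor, snapshot, workorder, finder
def save(p,n): cv2.imwrite(f'pics/{n}.png',cv2.cvtColor(p['frame'],cv2.COLOR_RGB2BGR))
def cam(p,st=None):
    "returns Rcw (cam->world), origin"
    if 'rvec' in p:
        Rm=cv2.Rodrigues(np.array(p['rvec'],float))[0]; return Rm.T, -Rm.T@np.array(p['tvec']).ravel()
    H=np.array(p['hand_eye']); T=np.eye(4); T[:3,:3]=R.from_quat(st['eef_rot']).as_matrix(); T[:3,3]=st['tool_pos']
    M=T@H; return M[:3,:3],M[:3,3]
def cloud(p,st=None):
    Rc,o=cam(p,st); z=p['range_z']; v,u=np.mgrid[:z.shape[0],:z.shape[1]]
    P=np.stack([(u-p['cx'])/p['fx']*z,(v-p['cy'])/p['fy']*z,z],-1)@Rc.T+o
    P[z==0]=np.nan; return P
def onplane(p,u,v,h,st=None):
    Rc,o=cam(p,st); d=Rc@np.array([(u-p['cx'])/p['fx'],(v-p['cy'])/p['fy'],1]); return o+d*(h-o[2])/d[2]
E
python3 - <<'E'
from h import *
st=monitor.get_state(); print({k:np.round(v,3) for k,v in st.items()})
for n in ['top','side']:
    p=snapshot(n); save(p,n+'0'); P=cloud(p)
    for t in ['gauge','lever_grip','lever','pointer','marker_knob','marker','film_can','alu_lid']:
        m=finder.masks_of(p,t)
        for r in m[:1]:
            Q=P[r['pixels']]; print(n,t,round(r['p'],2),r['extent'],np.round(np.nanmedian(Q,0),3), np.round(np.nanpercentile(Q[:,2],95),3))
E
```

```text
pics
{'clock': np.float64(0.0), 'q': array([ 1.219,  0.69 , -0.195,  1.566,  0.157,  0.902, -0.215]), 'qd': array([-0.001, -0.   , -0.002,  0.   , -0.   ,  0.001,  0.   ]), 'joint_torque': array([ 0.0000e+00, -5.2755e+01, -1.2670e+00, -1.5343e+01, -5.3000e-02,
        7.0000e-03,  0.0000e+00]), 'tool_pos': array([ 0.235, -0.579,  0.302]), 'eef_rot': array([ 0.981,  0.192, -0.   , -0.001]), 'contact_force': array([-0.772,  0.214, -0.439]), 'moment': array([ 0.02 , -0.011, -0.038]), 'opening': np.float64(1.003)}
top gauge 0.65 [247.7, 164.3, 388.5, 278.1] [ 0.522 -0.016  0.012] 0.087
top lever 0.74 [271.2, 200.6, 302.3, 243.0] [0.529 0.041 0.064] 0.109
top pointer 0.67 [286.4, 227.3, 288.8, 241.6] [0.515 0.037 0.033] 0.036
top marker_knob 0.54 [366.2, 234.4, 379.1, 249.1] [ 0.499 -0.115  0.054] 0.064
top marker 0.46 [363.1, 235.2, 381.0, 246.7] [ 0.499 -0.116  0.059] 0.064
top film_can 0.89 [220.0, 196.9, 243.1, 218.6] [0.561 0.136 0.047] 0.049
top alu_lid 0.76 [372.8, 172.5, 395.4, 193.2] [ 0.608 -0.142  0.012] 0.015
side gauge 0.72 [301.0, 188.5, 387.7, 275.3] [0.524 0.012 0.013] 0.089
side lever_grip 0.73 [304.7, 213.9, 355.7, 243.9] [0.536 0.038 0.064] 0.107
side lever 0.82 [301.1, 211.5, 357.2, 246.0] [0.534 0.034 0.064] 0.107
side film_can 0.76 [308.8, 257.7, 324.2, 282.0] [0.558 0.145 0.045] 0.049
side alu_lid 0.59 [323.1, 182.4, 337.7, 192.3] [ 0.606 -0.139  0.013] 0.015
```

```bash
python3 - <<'E'
from h import *
from scipy.optimize import least_squares
p=snapshot('top'); P=cloud(p)
Z=P[...,2]; 
m=(Z>0.083)&(Z<0.093)&(P[...,0]>.45)&(P[...,0]<.7)&(np.abs(P[...,1])<.15)
Q=P[m]; print('col top',len(Q),Q.mean(0),Q.min(0),Q.max(0))
g=(Z>0.098)&(Z<0.115)&(P[...,0]>.4)&(P[...,0]<.7)&(np.abs(P[...,1])<.2); Q=P[g]; print('grip/mandrel',np.round(Q,3).tolist()[:60])
k=(Z>0.055)&(Z<0.066)&(P[...,0]<.55)&(P[...,1]<-.08)&(P[...,1]>-.17)&(P[...,0]>.45); Q=P[k]; print('knob',len(Q),Q.mean(0),Q.min(0),Q.max(0))
i=p['frame'][130:310,200:440]; i=cv2.resize(i,None,fx=3.3,fy=3.3,interpolation=cv2.INTER_CUBIC); cv2.imwrite('pics/top1.png',i[...,::-1])
E
```

```text
col top 745 [ 0.59867609 -0.00714525  0.08625306] [ 0.50157129 -0.03920776  0.08300297] [0.62975959 0.05068228 0.0928035 ]
grip/mandrel [[0.613, -0.005, 0.112], [0.613, -0.006, 0.114], [0.613, -0.01, 0.112], [0.611, -0.001, 0.111], [0.611, -0.003, 0.113], [0.611, -0.005, 0.114], [0.611, -0.006, 0.111], [0.611, -0.008, 0.113], [0.611, -0.01, 0.113], [0.611, -0.011, 0.113], [0.611, -0.013, 0.114], [0.611, -0.015, 0.111], [0.61, 0.002, 0.112], [0.61, 0.0, 0.112], [0.609, -0.01, 0.113], [0.609, -0.011, 0.114], [0.609, -0.013, 0.115], [0.61, -0.015, 0.112], [0.61, -0.016, 0.11], [0.608, 0.002, 0.114], [0.608, -0.013, 0.111], [0.608, -0.015, 0.113], [0.608, -0.016, 0.111], [0.606, 0.004, 0.114], [0.606, 0.002, 0.115], [0.606, -0.016, 0.112], [0.606, -0.018, 0.113], [0.605, 0.004, 0.112], [0.604, 0.002, 0.114], [0.604, -0.016, 0.112], [0.604, -0.018, 0.112], [0.603, 0.005, 0.11], [0.603, 0.004, 0.113], [0.603, 0.002, 0.111], [0.603, -0.018, 0.115], [0.603, -0.019, 0.111], [0.601, 0.005, 0.111], [0.601, 0.004, 0.112], [0.601, -0.016, 0.111], [0.601, -0.02, 0.112], [0.599, 0.005, 0.114], [0.599, 0.004, 0.113], [0.6, -0.016, 0.106], [0.599, -0.018, 0.114], [0.599, -0.02, 0.112], [0.598, 0.005, 0.111], [0.598, 0.004, 0.114], [0.598, -0.016, 0.11], [0.598, -0.018, 0.111], [0.598, -0.02, 0.115], [0.596, 0.004, 0.113], [0.596, 0.002, 0.113], [0.596, -0.014, 0.111], [0.596, -0.016, 0.115], [0.596, -0.018, 0.114], [0.595, 0.004, 0.112], [0.595, 0.002, 0.113], [0.595, 0.0, 0.111], [0.594, -0.013, 0.114], [0.594, -0.015, 0.114]]
knob 62 [ 0.49780877 -0.11875635  0.06177995] [ 0.49006311 -0.12597236  0.05638454] [ 0.50420501 -0.11174867  0.06569144]
```

View pics/top1.png

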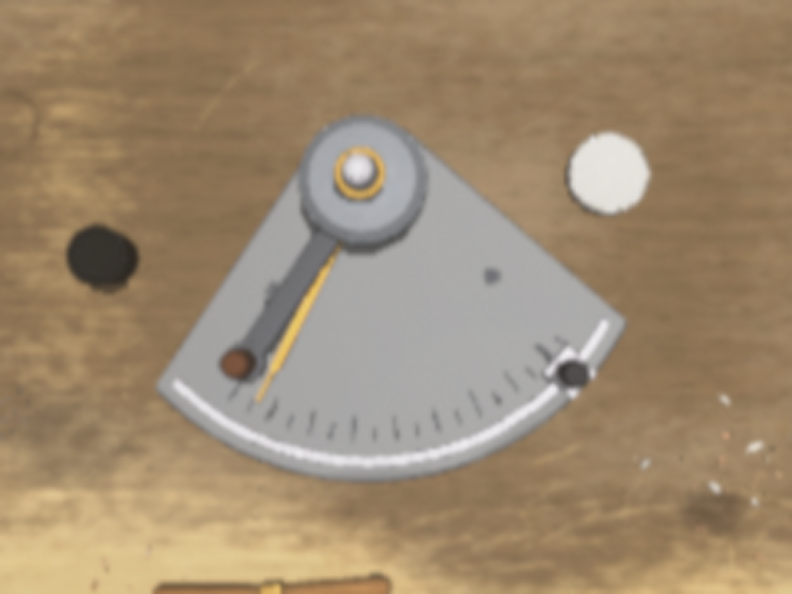

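View pics/side0.png

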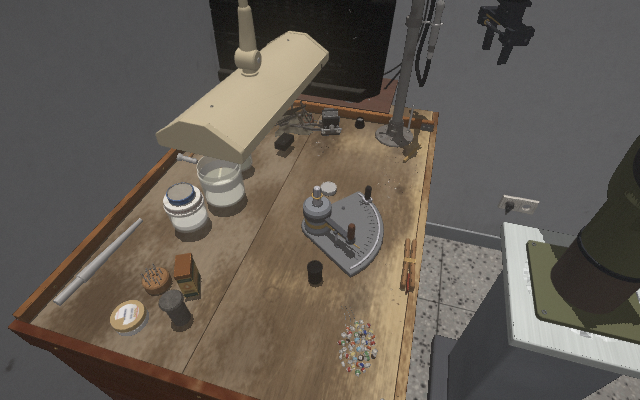

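The top crop shows the lever at home at lower left with its brown grip at crop (237,363). The brass pointer sits just beside it, its tip near (262,400). The marker knob is far right at (573,374), the film can at left and the lid at right. The side view shows the stand pole behind the lid, and a lamp above the bench. Next I check obstacles for the transit and fix the geometry.

```bash
python3 - <<'E'
from h import *
for n in ['top','side']:
    p=snapshot(n); P=cloud(p).reshape(-1,3); P=P[~np.isnan(P[:,0])]
    for lo,hi in [(.15,.3),(.3,.45),(.45,.7),(.7,1.2)]:
        Q=P[(P[:,2]>lo)&(P[:,2]<hi)&(np.hypot(P[:,0],P[:,1])<1.0)&(P[:,0]>.15)]
        if len(Q):
            g,c=np.unique(np.round(Q[:,:2]/.08).astype(int),axis=0,return_counts=True)
            print(n,lo,hi,[(round(a*.08,2),round(b*.08,2),int(k)) for (a,b),k in zip(g,c) if k>3])
    if n=='top':
        Z=cloud(p); z=Z[...,2]
        m=(z>.1)&(z<.118)&(Z[...,0]>.47)&(Z[...,0]<.54)&(Z[...,1]>.03)&(Z[...,1]<.1); Q=Z[m]; gr=(Q.min(0)+Q.max(0))/2; print('grip',len(Q),Q.mean(0),gr)
        m=(z>.084)&(z<.09)&(Z[...,0]>.56)&(Z[...,0]<.65)&(np.abs(Z[...,1])<.05); Q=Z[m].astype(np.float32)
        (c,r)=cv2.minEnclosingCircle(Q[:,:2].copy()); print('col',c,r)
        for t,k in [('grip',gr[:2]),('knob',[.4975,-.119])]:
            d=np.array(k)-c; print(t,np.hypot(*d),np.degrees(np.arctan2(d[1],d[0]))%360)
E
```

```text
top 0.15 0.3 [(np.float64(0.4), np.float64(-0.48), 75), (np.float64(0.48), np.float64(-0.48), 407), (np.float64(0.48), np.float64(-0.4), 730), (np.float64(0.72), np.float64(-0.4), 2900), (np.float64(0.72), np.float64(-0.32), 3347), (np.float64(0.72), np.float64(-0.24), 3042), (np.float64(0.72), np.float64(-0.16), 2763), (np.float64(0.72), np.float64(-0.08), 2474), (np.float64(0.72), np.float64(0.0), 2214), (np.float64(0.72), np.float64(0.08), 1269), (np.float64(0.8), np.float64(-0.4), 69)]
top 0.3 0.45 [(np.float64(0.72), np.float64(-0.4), 375), (np.float64(0.72), np.float64(-0.32), 527), (np.float64(0.72), np.float64(-0.24), 627), (np.float64(0.72), np.float64(-0.16), 705), (np.float64(0.72), np.float64(-0.08), 783), (np.float64(0.72), np.float64(0.0), 857), (np.float64(0.72), np.float64(0.08), 610), (np.float64(0.8), np.float64(-0.4), 2139), (np.float64(0.8), np.float64(-0.32), 2603), (np.float64(0.8), np.float64(-0.24), 2594), (np.float64(0.8), np.float64(-0.16), 2647), (np.float64(0.8), np.float64(-0.08), 2702), (np.float64(0.8), np.float64(0.0), 2753), (np.float64(0.8), np.float
[... 2947 characters left out ...]
1), (np.float64(0.72), np.float64(-0.16), 165), (np.float64(0.72), np.float64(-0.08), 213), (np.float64(0.72), np.float64(0.0), 295), (np.float64(0.72), np.float64(0.08), 267), (np.float64(0.8), np.float64(-0.56), 463), (np.float64(0.8), np.float64(-0.4), 172), (np.float64(0.8), np.float64(-0.32), 244), (np.float64(0.8), np.float64(-0.24), 265), (np.float64(0.8), np.float64(-0.16), 1481), (np.float64(0.8), np.float64(-0.08), 630), (np.float64(0.8), np.float64(0.0), 817), (np.float64(0.8), np.float64(0.08), 986), (np.float64(0.88), np.float64(-0.08), 14), (np.float64(0.88), np.float64(0.0), 37), (np.float64(0.88), np.float64(0.08), 87)]
side 0.45 0.7 [(np.float64(0.8), np.float64(-0.16), 71)]
```

Request:
{"name": "carry_out", "arguments": {
  "motion": [0,0,0,0,0,0.163,0,0,0,0,0,0.163,0,0,0,0,0,0.163,0,0,0,0,0,0.163,0,0,0,0,0,0.163,0,0,0,0,0,0.163],
  "hand": 4.5
}}

```text
clock: 1.8
tool_pos: [0.2353, -0.579, 0.3028]
eef_rot: [0.956, -0.294, 0.0, -0.0]
contact_force: [-0.3, 0.1, -0.0]
opening: 0.515
```

Request:
{"name": "carry_out", "arguments": {
  "motion": [-4.05,-2.66,0,0,0,0,-4.05,-2.66,0,0,0,0,-4.05,-2.66,0,0,0,0,-4.05,-2.66,0,0,0,0,0,0,0,0,0,0]
}}

```text
clock: 2.42
tool_pos: [0.1584, -0.3966, 0.3028]
eef_rot: [0.956, -0.292, -0.002, -0.002]
contact_force: [-0.4, -0.2, -0.4]
opening: 0.509
```

Request:
{"name": "carry_out", "arguments": {
  "motion": [1.3,-3.9,0,0,0,0,1.3,-3.9,0,0,0,0,1.3,-3.9,0,0,0,0,1.3,-3.9,0,0,0,0,0.05,-4.85,0,0,0,0,0.05,-4.85,0,0,0,0,0.05,-4.85,0,0,0,0,0.05,-4.85,0,0,0,0]
}}

```text
clock: 3.42
tool_pos: [0.4026, -0.139, 0.303]
eef_rot: [0.957, -0.292, 0.001, 0.0]
contact_force: [-0.1, -0.2, -0.0]
opening: 0.515
```

Request:
{"name": "carry_out", "arguments": {
  "motion": [-0.45,-4.4,0,0,0,0,-0.45,-4.4,0,0,0,0,-0.45,-4.4,0,0,0,0,-0.45,-4.4,0,0,0,0,-0.45,-4.4,0,0,0,0,0,0,3,0,0,0,0,0,3,0,0,0,0,0,0,0,0,0]
}}

```text
clock: 4.42
tool_pos: [0.5043, 0.0553, 0.2412]
eef_rot: [0.957, -0.292, -0.001, 0.001]
contact_force: [0.6, -0.6, -0.2]
opening: 0.511
```

```bash
python3 - <<'E'
from h import *
st=monitor.get_state(); print(st['tool_pos'],st['eef_rot'],st['q'])
p=snapshot('wrist'); save(p,'w1')
for t in ['lever_grip','lever','pointer']:
    for r in finder.masks_of(p,t)[:1]:
        P=cloud(p,st); Q=P[r['pixels']]; print(t,r['p'],r['extent'],np.nanmedian(Q,0),np.nanmax(Q[:,2]))
        if t=='lever_grip':
            T=Q[(Q[:,2]>.103)&(Q[:,2]<.115)]; print(len(T),T.mean(0),T.min(0),T.max(0))
E
```

```text
[0.50433062 0.05526192 0.24124023] [ 9.56554109e-01 -2.91550499e-01 -1.43464756e-03  6.96584854e-04] [-0.29624632  0.63984269  0.15538139  1.98812667 -0.18390448  0.53000833
 -2.17430929]
lever_grip 0.98 [303.0, 111.3, 325.9, 220.1] [0.52693932 0.04204893 0.06657988] 0.11303153170255692
255 [0.50365639 0.05622727 0.10972203] [0.49645484 0.04960037 0.10325433] [0.50961421 0.06425736 0.11303153]
lever 0.94 [300.6, 109.7, 326.5, 224.8] [0.52720212 0.04204893 0.06655818] 0.11303153170255692
pointer 0.81 [319.8, 147.3, 329.2, 200.7] [0.51082908 0.03750511 0.03524433] 0.03716065969191734
```

View pics/w1.png

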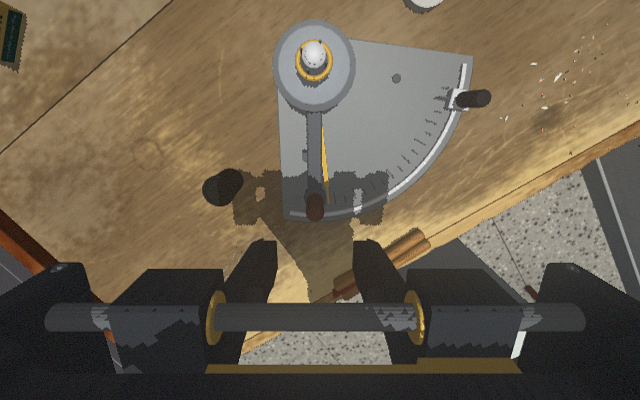

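The wrist view shows the grip at pixel (315,208), centred between the fingers. The measured position (0.504, 0.056) agrees with the TCP. I'll descend around it.

Request:
{"name": "carry_out", "arguments": {
  "motion": [0,0,3.2,0,0,0,0,0,3.2,0,0,0,0,0,3.2,0,0,0,0,0,0,0,0,0]
}}

```text
clock: 5.12
tool_pos: [0.5042, 0.0549, 0.1461]
eef_rot: [0.956, -0.292, -0.001, 0.0]
contact_force: [0.9, 0.2, 0.7]
opening: 0.51
```

Request:
{"name": "carry_out", "arguments": {
  "motion": [0,0,0,0,0,0,0,0,0,0,0,0,0,0,0,0,0,0,0,0,0,0,0,0],
  "hand": 2.6
}}

```text
clock: 5.62
tool_pos: [0.5047, 0.0551, 0.1472]
eef_rot: [0.957, -0.292, 0.0, -0.0]
contact_force: [0.2, -0.5, -1.1]
opening: 0.296
```

Request:
{"name": "carry_out", "arguments": {
  "motion": [0.01,0.5,0,0,0,-0.0435,0.01,0.5,0,0,0,-0.0435,0.01,0.5,0,0,0,-0.0435,0.01,0.5,0,0,0,-0.0435,0.01,0.5,0,0,0,-0.0435,0.01,0.5,0,0,0,-0.0435,0.01,0.5,0,0,0,-0.0435,0.01,0.5,0,0,0,-0.0435]
}}

```text
clock: 6.62
tool_pos: [0.4884, 0.0184, 0.1468]
eef_rot: [0.993, -0.12, 0.0, -0.0]
contact_force: [1.1, 3.4, 1.0]
opening: 0.296
```

```bash
cat > st.py <<'E'
from h import *
st=monitor.get_state(); t=st['tool_pos']; c=np.array([.600,-.008]); d=t[:2]-c; a=np.arctan2(d[1],d[0])%(2*np.pi)
ty=R.from_quat(st['eef_rot']).as_matrix()[:,1]; f=st['contact_force']
print('clock',round(float(st['clock']),2),'r',np.hypot(*d).round(4),'tcp lever-ang',round(a-np.radians(146.3),3),'tool y deg',np.degrees(np.arctan2(ty[1],ty[0])).round(1),'tangent',round(np.degrees(a)+90-360,1),'F along y',round(float(f@ty),2),'opening mm',float(st['opening'])*88)
E
python3 st.py
```

```text
clock 6.62 r 0.1147 tcp lever-ang 0.356 tool y deg -103.8 tangent -103.3 F along y -3.54 opening mm 26.04238036096
```

Request:
{"name": "carry_out", "arguments": {
  "motion": [0,0.25,0,0,0,-0.0218,0,0.25,0,0,0,-0.0218,0,0.25,0,0,0,-0.0218,0,0.25,0,0,0,-0.0218,0,0,0,0,0,0]
}}

```text
clock: 7.25
tool_pos: [0.486, 0.0085, 0.1466]
eef_rot: [0.997, -0.078, -0.0, 0.0]
contact_force: [1.8, 1.5, 1.1]
opening: 0.3
```

Request:
{"name": "carry_out", "arguments": {
  "motion": [0,0.15,0,0,0,-0.013,0,0.15,0,0,0,-0.013,0,0.15,0,0,0,-0.013,0,0,0,0,0,0]
}}

```text
clock: 7.75
tool_pos: [0.4853, 0.0042, 0.1466]
eef_rot: [0.998, -0.059, -0.0, 0.0]
contact_force: [1.7, 1.4, -0.6]
opening: 0.295
```

Request:
{"name": "carry_out", "arguments": {
  "motion": [0,0.15,0,0,0,-0.013,0,0.15,0,0,0,-0.013,0,0.15,0,0,0,-0.013,0,0,0,0,0,0]
}}

```text
clock: 8.25
tool_pos: [0.485, -0.0003, 0.1467]
eef_rot: [0.999, -0.04, -0.0, 0.0]
contact_force: [2.3, 2.6, -1.2]
opening: 0.293
```

Request:
{"name": "carry_out", "arguments": {
  "motion": [0,0.15,0,0,0,-0.013,0,0.15,0,0,0,-0.013,0,0.15,0,0,0,-0.013,0,0,0,0,0,0]
}}

```text
clock: 8.75
tool_pos: [0.4847, -0.0048, 0.1467]
eef_rot: [1.0, -0.02, -0.0, 0.0]
contact_force: [1.7, 2.8, -0.0]
opening: 0.292
```

Request:
{"name": "carry_out", "arguments": {
  "motion": [0,0.15,0,0,0,-0.013,0,0.15,0,0,0,-0.013,0,0.15,0,0,0,-0.013,0,0,0,0,0,0]
}}

```text
clock: 9.25
tool_pos: [0.4846, -0.0093, 0.1467]
eef_rot: [1.0, -0.001, -0.0, 0.0]
contact_force: [2.6, 3.1, -1.0]
opening: 0.292
```

Request:
{"name": "carry_out", "arguments": {
  "motion": [0,0.15,0,0,0,-0.013,0,0.15,0,0,0,-0.013,0,0.15,0,0,0,-0.013,0,0,0,0,0,0]
}}

```text
clock: 9.75
tool_pos: [0.4846, -0.0138, 0.1467]
eef_rot: [1.0, 0.019, -0.0, 0.0]
contact_force: [1.8, 3.2, 0.2]
opening: 0.297
```

Request:
{"name": "carry_out", "arguments": {
  "motion": [0,0.15,0,0,0,-0.013,0,0.15,0,0,0,-0.013,0,0.15,0,0,0,-0.013,0,0,0,0,0,0]
}}

```text
clock: 10.25
tool_pos: [0.4849, -0.0183, 0.1467]
eef_rot: [0.999, 0.038, -0.0, 0.0]
contact_force: [1.6, 3.3, -0.3]
opening: 0.297
```

Request:
{"name": "carry_out", "arguments": {
  "motion": [0,0.15,0,0,0,-0.013,0,0.15,0,0,0,-0.013,0,0.15,0,0,0,-0.013,0,0,0,0,0,0]
}}

```text
clock: 10.75
tool_pos: [0.4852, -0.0228, 0.1467]
eef_rot: [0.998, 0.058, -0.0, 0.0]
contact_force: [1.3, 3.3, -0.6]
opening: 0.292
```

Request:
{"name": "carry_out", "arguments": {
  "motion": [0,0.15,0,0,0,-0.013,0,0.15,0,0,0,-0.013,0,0.15,0,0,0,-0.013,0,0,0,0,0,0]
}}

```text
clock: 11.25
tool_pos: [0.4859, -0.0272, 0.1467]
eef_rot: [0.997, 0.077, -0.0, 0.0]
contact_force: [1.9, 3.3, 0.3]
opening: 0.3
```

Request:
{"name": "carry_out", "arguments": {
  "motion": [0,0.15,0,0,0,-0.013,0,0.15,0,0,0,-0.013,0,0.15,0,0,0,-0.013,0,0,0,0,0,0]
}}

```text
clock: 11.75
tool_pos: [0.4866, -0.0317, 0.1467]
eef_rot: [0.995, 0.097, -0.0, 0.0]
contact_force: [1.3, 3.3, 0.2]
opening: 0.296
```

Request:
{"name": "carry_out", "arguments": {
  "motion": [0,0.15,0,0,0,-0.013,0,0.15,0,0,0,-0.013,0,0.15,0,0,0,-0.013,0,0,0,0,0,0]
}}

```text
clock: 12.25
tool_pos: [0.4876, -0.0361, 0.1467]
eef_rot: [0.993, 0.116, -0.0, 0.0]
contact_force: [1.9, 3.3, -0.9]
opening: 0.294
```

Request:
{"name": "carry_out", "arguments": {
  "motion": [0,0.15,0,0,0,-0.013,0,0.15,0,0,0,-0.013,0,0.15,0,0,0,-0.013,0,0,0,0,0,0]
}}

```text
clock: 12.75
tool_pos: [0.4887, -0.0401, 0.1467]
eef_rot: [0.991, 0.136, 0.0, -0.0]
contact_force: [1.8, 5.1, -0.7]
opening: 0.296
```

Resistance is rising, so I'll use smaller steps.

Request:
{"name": "carry_out", "arguments": {
  "motion": [0,0.1,0,0,0,-0.0087,0,0.1,0,0,0,-0.0087,0,0,0,0,0,0]
}}

```text
clock: 13.12
tool_pos: [0.4892, -0.0415, 0.1467]
eef_rot: [0.989, 0.145, 0.0, -0.0]
contact_force: [1.5, 4.8, -0.3]
opening: 0.295
```

```bash
python3 st.py
```

```text
clock 13.12 r 0.1158 tcp lever-ang 0.882 tool y deg -73.3 tangent -73.2 F along y -4.16 opening mm 26.000183711217634
```

Request:
{"name": "carry_out", "arguments": {
  "motion": [0,0.1,0,0,0,-0.0087,0,0.1,0,0,0,-0.0087,0,0,0,0,0,0]
}}

```text
clock: 13.5
tool_pos: [0.4897, -0.043, 0.1467]
eef_rot: [0.988, 0.154, 0.0, -0.001]
contact_force: [2.7, 5.9, -0.9]
opening: 0.292
```

```bash
python3 st.py
```

```text
clock 13.5 r 0.1157 tcp lever-ang 0.895 tool y deg -72.3 tangent -72.4 F along y -4.79 opening mm 25.66420201027188
```

Request:
{"name": "carry_out", "arguments": {
  "motion": [0,0,0,0,0,0,0,0,0,0,0,0]
}}

```text
clock: 13.75
tool_pos: [0.4897, -0.0429, 0.1467]
eef_rot: [0.988, 0.154, 0.0, -0.001]
contact_force: [0.6, 6.5, -0.3]
opening: 0.298
```

```bash
python3 st.py; python3 -c "
from h import *
for i in range(3):
    snapshot('top'); st=monitor.get_state(); print(st['contact_force'],st['joint_torque'][:3])"
```

```text
clock 13.75 r 0.1157 tcp lever-ang 0.895 tool y deg -72.3 tangent -72.4 F along y -6.04 opening mm 26.265305758155932
[ 1.18264822  7.06109486 -0.33749808] [  3.29663068 -46.98331118   3.66939269]
[1.64596625 7.19846854 0.31286688] [  3.29806656 -46.98360085   3.6690744 ]
[1.42750512 6.75382165 0.02163433] [  3.296303   -46.98369741   3.66926149]
```

Request:
{"name": "carry_out", "arguments": {
  "motion": [0,0.1,0,0,0,-0.0087,0,0.1,0,0,0,-0.0087,0,0,0,0,0,0]
}}

```text
clock: 14.28
tool_pos: [0.4902, -0.0443, 0.1466]
eef_rot: [0.987, 0.163, 0.0, -0.001]
contact_force: [1.2, 7.9, 1.0]
opening: 0.295
```

```bash
python3 -c "
from h import *
for i in range(3):
    snapshot('top'); st=monitor.get_state(); print(st['contact_force'],st['joint_torque'][:1])"; python3 st.py
```

```text
[0.94196974 8.20958356 0.41839806] [3.86649638]
[1.18700811 7.70626323 0.51323346] [3.85827407]
[1.31271586 7.60966771 0.34726451] [3.8517572]
clock 14.43 r 0.1156 tcp lever-ang 0.908 tool y deg -71.3 tangent -71.7 F along y -6.79 opening mm 25.9188702279929
```

Request:
{"name": "carry_out", "arguments": {
  "motion": [0,0.1,0,0,0,-0.0087,0,0.1,0,0,0,-0.0087,0,0.1,0,0,0,-0.0087,0,0,0,0,0,0]
}}

```text
clock: 14.92
tool_pos: [0.491, -0.0464, 0.1466]
eef_rot: [0.984, 0.176, -0.0, -0.002]
contact_force: [0.0, 9.4, -0.2]
opening: 0.295
```

```bash
python3 -c "
from h import *
for i in range(3):
    snapshot('top'); st=monitor.get_state(); print(st['contact_force'],st['joint_torque'][:1])"; python3 st.py
```

```text
[1.11823444 9.40460923 0.61214656] [4.71652195]
[0.65786029 9.95083446 0.38830692] [4.70679626]
[ 0.82265973  9.99792089 -0.47020883] [4.69888866]
clock 15.07 r 0.1155 tcp lever-ang 0.927 tool y deg -69.8 tangent -70.6 F along y -9.09 opening mm 26.140605037267292
```

Request:
{"name": "carry_out", "arguments": {
  "motion": [0,0.1,0,0,0,-0.0087,0,0.1,0,0,0,-0.0087,0,0.05,0,0,0,-0.0044,0,0,0,0,0,0,0,0,0,0,0,0,0,0,0,0,0,0,0,0,0,0,0,0,0,0,0,0,0,0]
}}

```text
clock: 16.08
tool_pos: [0.4917, -0.048, 0.1466]
eef_rot: [0.982, 0.187, -0.0, -0.002]
contact_force: [-0.6, 11.5, 1.3]
opening: 0.295
```

```bash
python3 -c "
from h import *
for i in range(3):
    snapshot('top'); st=monitor.get_state(); print(st['contact_force'],st['joint_torque'][:1])"; python3 st.py
```

```text
[5.29058297e-03 1.05660843e+01 3.08779915e-01] [5.4718633]
[-0.13910021 10.77596529  0.20334151] [5.47170639]
[-0.14251439 11.24807154  1.22889833] [5.47121957]
clock 16.23 r 0.1154 tcp lever-ang 0.942 tool y deg -68.5 tangent -69.7 F along y -10.52 opening mm 26.18204281233612
```

Held about 11 N for 0.8 s. Now I'll guide the lever back home.

Request:
{"name": "carry_out", "arguments": {
  "motion": [0.02,-0.695,0,0,0,0.0605,0.02,-0.695,0,0,0,0.0605,0.02,-0.695,0,0,0,0.0605,0.02,-0.695,0,0,0,0.0605,0.02,-0.695,0,0,0,0.0605,0.02,-0.695,0,0,0,0.0605,0.02,-0.695,0,0,0,0.0605,0.02,-0.695,0,0,0,0.0605]
}}

```text
clock: 17.23
tool_pos: [0.4838, 0.0025, 0.1467]
eef_rot: [0.998, -0.057, -0.001, 0.001]
contact_force: [-0.9, 2.4, 2.0]
opening: 0.294
```

```bash
python3 st.py
```

```text
clock 17.23 r 0.1166 tcp lever-ang 0.498 tool y deg -96.6 tangent -95.2 F along y -2.24 opening mm 25.84082911636097
```

Request:
{"name": "carry_out", "arguments": {
  "motion": [0.02,-0.695,0,0,0,0.0605,0.02,-0.695,0,0,0,0.0605,0.02,-0.695,0,0,0,0.0605,0.02,-0.695,0,0,0,0.0605,0.02,-0.695,0,0,0,0.0605,0.02,-0.695,0,0,0,0.0605,0.02,-0.695,0,0,0,0.0605,0.02,-0.65,0,0,0,0.0605]
}}

```text
clock: 18.23
tool_pos: [0.5029, 0.0534, 0.1466]
eef_rot: [0.955, -0.295, -0.001, 0.001]
contact_force: [0.1, 0.1, -0.1]
opening: 0.297
```

```bash
python3 st.py
```

```text
clock 18.23 r 0.1149 tcp lever-ang 0.024 tool y deg -124.3 tangent -122.3 F along y -0.2 opening mm 26.16863099746825
```

Request:
{"name": "carry_out", "arguments": {
  "motion": [0,-0.1,0,0,0,0,0,0,-2,0,0,0,0,0,-4,0,0,0,0,0,-4,0,0,0,0,0,0,0,0,-0.158,0,0,0,0,0,-0.158,0,0,0,0,0,-0.158,0,0,0,0,0,-0.158],
  "hand": 4.5
}}

```text
clock: 19.23
tool_pos: [0.5036, 0.054, 0.2466]
eef_rot: [1.0, 0.02, -0.001, 0.001]
contact_force: [-0.4, 0.4, -0.0]
opening: 0.512
```

Request:
{"name": "carry_out", "arguments": {
  "motion": [0,0,0,0,0,-0.158,0,0,0,0,0,-0.158,0,0,0,0,0,-0.158,0,0,0,0,0,-0.158,0,0,0,0,0,-0.158,0,0,0,0,0,0]
}}

```text
clock: 19.98
tool_pos: [0.5037, 0.0541, 0.2465]
eef_rot: [0.916, 0.4, -0.001, 0.0]
contact_force: [0.7, -0.6, -0.8]
opening: 0.508
```

```bash
python3 st.py; python3 - <<'E'
from h import *
st=monitor.get_state(); print(st['tool_pos'],st['q'])
c=np.array([.600,-.008]); p=snapshot('wrist'); save(p,'w2'); P=cloud(p,st)
def ang(q): d=q-c; return round(np.hypot(*d),4), round(np.degrees(np.arctan2(d[1],d[0]))%360,1)
for t in ['lever_grip','pointer','marker_knob']:
    for r in finder.masks_of(p,t)[:1]:
        Q=P[r['pixels']]; Q=Q[~np.isnan(Q[:,0])]; print(t,r['p'],r['extent'],ang(np.median(Q[:,:2],0)))
        h={'lever_grip':.109,'marker_knob':.063}.get(t)
        if h: T=Q[abs(Q[:,2]-h)<.006]; m=(T.min(0)+T.max(0))/2; print('top centre',m,ang(m[:2]))
        else:
            v,u=np.nonzero(r['pixels']); W=np.array([onplane(p,a,b,.032,st)[:2] for a,b in zip(u,v)]); rr=np.hypot(*(W-c).T); k=rr>np.percentile(rr,85); print('tip',rr.max(),ang(W[k].mean(0)),ang(W[rr<np.percentile(rr,30)].mean(0)))
E
```

```text
clock 19.98 r 0.1145 tcp lever-ang 0.015 tool y deg -42.8 tangent -122.8 F along y 0.92 opening mm 44.72359186131065
[0.50374433 0.05407297 0.2464507 ] [-0.04415838  0.62860715 -0.24631204  1.97372919  0.26983837  0.5722496
 -1.2204969 ]
lever_grip 0.93 [301.5, 143.5, 428.2, 215.7] (np.float64(0.0829), np.float64(144.5))
top centre [0.50191469 0.05816406 0.10806366] (np.float64(0.1183), np.float64(146.0))
pointer 0.68 [365.7, 144.7, 413.4, 240.6] (np.float64(0.0481), np.float64(195.9))
tip 0.09771487780271913 (np.float64(0.0885), np.float64(197.2)) (np.float64(0.028), np.float64(104.7))
marker_knob 0.56 [369.9, 143.7, 416.9, 238.0] (np.float64(0.0499), np.float64(194.5))
top centre [0.59793308 0.02698517 0.05807186] (np.float64(0.035), np.float64(93.4))
```

View pics/w2.png

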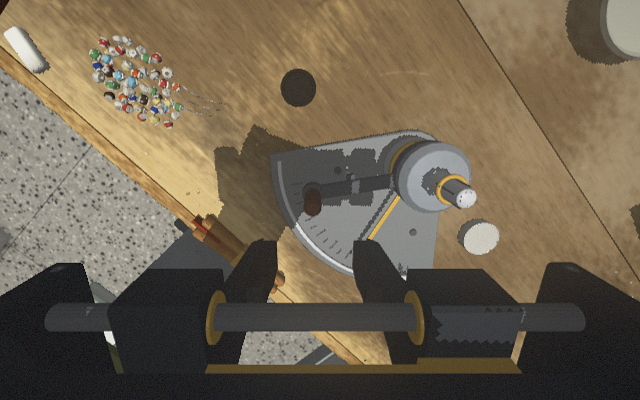

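The wrist view shows the lever home with its grip at (312,200). The brass pointer stands near (385,218), partly hidden by a finger, at about 197°, as expected. On to the marker.

Request:
{"name": "carry_out", "arguments": {
  "motion": [-3.28,2.82,0,0,0,0,-3.28,2.82,0,0,0,0,-3.28,2.82,0,0,0,0,-3.28,2.82,0,0,0,0,0,0,0,0,0,0]
}}

```text
clock: 20.8
tool_pos: [0.4975, -0.1217, 0.2465]
eef_rot: [0.918, 0.398, -0.001, 0.001]
contact_force: [-0.1, 0.4, 0.0]
opening: 0.512
```

```bash
cat > look.py <<'E'
import sys
from h import *
st=monitor.get_state(); print(st['clock'],st['tool_pos'],st['eef_rot'])
c=np.array([.600,-.008])
def ang(q): d=q-c; return round(np.hypot(*d),4), round(np.degrees(np.arctan2(d[1],d[0]))%360,1)
for cam_ in sys.argv[2:]:
  p=snapshot(cam_); save(p,cam_+sys.argv[1]); P=cloud(p,st)
  for t in ['lever_grip','pointer','marker_knob','marker']:
    for r in finder.masks_of(p,t)[:1]:
        Q=P[r['pixels']]; Q=Q[~np.isnan(Q[:,0])]; print(cam_,t,round(r['p'],2),np.round(r['extent']),ang(np.median(Q[:,:2],0)))
        h={'lever_grip':.109,'marker_knob':.063}.get(t)
        T=Q[abs(Q[:,2]-h)<.005] if h else []
        if len(T): m=(T.min(0)+T.max(0))/2; print('  top centre',m,ang(m[:2]))
        if t=='pointer':
            v,u=np.nonzero(r['pixels']); W=np.array([onplane(p,a,b,.033,st)[:2] for a,b in zip(u,v)]); rr=np.hypot(*(W-c).T)
            for lo,hi in [(.05,.08),(.08,.105),(.105,.125),(.125,.14)]:
                k=(rr>lo)&(rr<hi)
                if k.sum()>3: print('  r',lo,k.sum(),ang(np.median(W[k],0)))
E
python3 look.py 3 wrist top
```

```text
20.8 [ 0.49754778 -0.12171163  0.24648315] [ 0.91758416  0.39753873 -0.00102797  0.00109833]
wrist lever_grip 0.76 [139.  19. 332.  67.] (np.float64(0.0952), np.float64(146.8))
  top centre [0.50178813 0.05598145 0.10871804] (np.float64(0.1172), np.float64(146.9))
wrist pointer 0.72 [254.  62. 294. 144.] (np.float64(0.0715), np.float64(196.1))
  r 0.05 146 (np.float64(0.0633), np.float64(196.0))
  r 0.08 108 (np.float64(0.0911), np.float64(196.6))
  r 0.105 61 (np.float64(0.1112), np.float64(196.8))
wrist marker_knob 0.63 [303. 169. 324. 201.] (np.float64(0.1475), np.float64(226.4))
  top centre [ 0.49558656 -0.11782246  0.06245966] (np.float64(0.1515), np.float64(226.4))
wrist marker 0.46 [374. 106. 418. 149.] (np.float64(0.1324), np.float64(272.6))
top lever_grip 0.6 [263. 198. 300. 245.] (np.float64(0.082), np.float64(145.6))
  top centre [0.50452085 0.05628701 0.10762963] (np.float64(0.1151), np.float64(146.0))
top marker 0.56 [320. 217. 330. 245.] (np.float64(0.0857), np.float64(197.1))
```

View pics/wrist3.png

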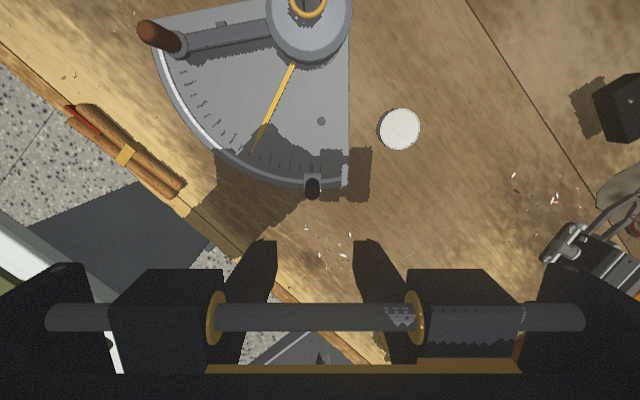

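The wrist view shows the pointer at about 196.7° with its end near (255,150), and the knob at (313,188), in line between the fingers. I'll descend and grip it.

Request:
{"name": "carry_out", "arguments": {
  "motion": [0.15,-0.27,0,0,0,0,0,0,3.4,0,0,0,0,0,3.4,0,0,0,0,0,3.4,0,0,0,0,0,3.4,0,0,0,0,0,0,0,0,0]
}}

```text
clock: 22.05
tool_pos: [0.4962, -0.1137, 0.1091]
eef_rot: [0.916, 0.402, -0.002, -0.001]
contact_force: [-0.1, -0.0, -0.1]
opening: 0.511
```

Request:
{"name": "carry_out", "arguments": {
  "motion": [0,0,0,0,0,0,0,0,0,0,0,0,0,0,0,0,0,0,0,0,0,0,0,0,0,0,0,0,0,0,0,0,0,0,0,0],
  "hand": 1.2,
  "grip_force": 6
}}

```text
clock: 22.8
tool_pos: [0.4981, -0.1147, 0.1116]
eef_rot: [0.916, 0.401, 0.001, 0.001]
contact_force: [1.0, -0.6, 6.7]
opening: 0.173
```

```bash
python3 st.py
```

```text
clock 22.8 r 0.1475 tcp lever-ang 1.397 tool y deg -42.7 tangent -43.7 F along y 1.22 opening mm 15.193291349694453
```

Request:
{"name": "carry_out", "arguments": {
  "motion": [0.03,-0.94,0,0,0,0.0637,0.03,-0.94,0,0,0,0.0637,0.03,-0.94,0,0,0,0.0637,0.03,-0.94,0,0,0,0.0637,0.03,-0.94,0,0,0,0.0637,0.03,-0.94,0,0,0,0.0637,0.03,-0.94,0,0,0,0.0637,0.03,-0.94,0,0,0,0.0637]
}}

```text
clock: 23.8
tool_pos: [0.4583, -0.0519, 0.1115]
eef_rot: [0.988, 0.156, 0.002, 0.001]
contact_force: [1.9, -0.7, 6.4]
opening: 0.178
```

Request:
{"name": "carry_out", "arguments": {
  "motion": [0,0,0,0,0,0]
}}

```text
clock: 23.92
tool_pos: [0.458, -0.0508, 0.1115]
eef_rot: [0.987, 0.158, 0.001, -0.0]
contact_force: [0.3, 1.1, 7.1]
opening: 0.177
```

```bash
python3 st.py; python3 look.py 4 wrist; python3 -c "
import cv2; i=cv2.imread('pics/wrist4.png'); cv2.imwrite('pics/w4c.png',cv2.resize(i[0:260,160:480],None,fx=2.3,fy=2.3,interpolation=cv2.INTER_CUBIC))"
```

```text
clock 23.93 r 0.1483 tcp lever-ang 0.881 tool y deg -71.8 tangent -73.2 F along y -1.0 opening mm 15.553232141414085
23.925 [ 0.45804134 -0.050776    0.11151193] [ 9.87448588e-01  1.57935041e-01  1.34234057e-03 -8.31393973e-05]
wrist lever_grip 0.69 [  2.   2. 383. 156.] (np.float64(0.1012), np.float64(147.2))
  top centre [0.50184949 0.05589789 0.1085964 ] (np.float64(0.1171), np.float64(146.9))
wrist pointer 0.96 [284.  28. 356. 222.] (np.float64(0.0617), np.float64(196.4))
  r 0.05 513 (np.float64(0.0644), np.float64(196.0))
  r 0.08 346 (np.float64(0.0921), np.float64(196.5))
  r 0.105 173 (np.float64(0.112), np.float64(197.0))
  r 0.125 39 (np.float64(0.1294), np.float64(196.9))
wrist marker_knob 0.74 [302. 213. 334. 286.] (np.float64(0.1477), np.float64(196.4))
  top centre [ 0.45358508 -0.05096323  0.06232136] (np.float64(0.1526), np.float64(196.4))
wrist marker 0.78 [300. 210. 330. 283.] (np.float64(0.1477), np.float64(196.3))
```

View pics/w4c.png

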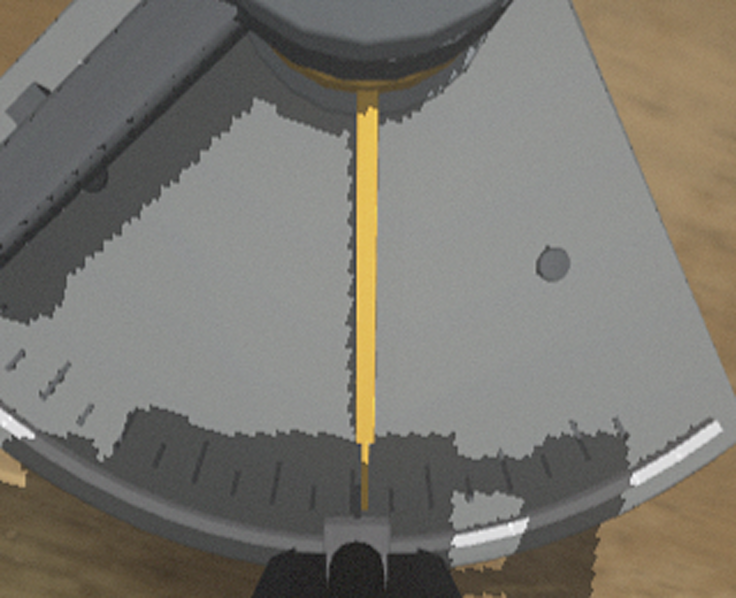

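The crop shows the marker block at (357,540) just under the pointer tip at (364,510), about 2 mm short counterclockwise. I'll nudge it slightly, release and lift.

Request:
{"name": "carry_out", "arguments": {
  "motion": [0,0.15,0,0,0,-0.01,0,0,0,0,0,0,0,0,0,0,0,0]
}}

```text
clock: 24.55
tool_pos: [0.4586, -0.0527, 0.1115]
eef_rot: [0.987, 0.163, 0.001, -0.0]
contact_force: [0.3, 0.7, 7.9]
opening: 0.176
```

Request:
{"name": "carry_out", "arguments": {
  "motion": [0,0,0,0,0,0,0,0,0,0,0,0,0,0,0,0,0,0,0,0,0,0,0,0],
  "hand": 4.0
}}

```text
clock: 25.05
tool_pos: [0.4575, -0.0531, 0.1106]
eef_rot: [0.987, 0.163, -0.0, 0.0]
contact_force: [1.0, 0.3, -1.2]
opening: 0.453
```

Request:
{"name": "carry_out", "arguments": {
  "motion": [0,0,-1,0,0,0,0,0,-3,0,0,0,0,0,-4,0,0,0,0,0,-4,0,0,0,0,0,0,0,0,0]
}}

```text
clock: 25.68
tool_pos: [0.4589, -0.0533, 0.2336]
eef_rot: [0.987, 0.162, 0.003, 0.001]
contact_force: [-0.4, -0.8, -0.1]
opening: 0.455
```

```bash
python3 st.py; python3 look.py 5 wrist top; python3 -c "
import cv2; i=cv2.imread('pics/wrist5.png'); cv2.imwrite('pics/w5c.png',cv2.resize(i[0:260,160:480],None,fx=2.3,fy=2.3,interpolation=cv2.INTER_CUBIC))"
```

```text
clock 25.68 r 0.1482 tcp lever-ang 0.899 tool y deg -71.3 tangent -72.2 F along y 0.65 opening mm 40.00510878112315
25.675 [ 0.45888597 -0.05334502  0.233578  ] [9.86734335e-01 1.62312786e-01 3.07871571e-03 6.57715363e-04]
wrist lever_grip 0.68 [182.  52. 290. 130.] (np.float64(0.0906), np.float64(146.2))
  top centre [0.50172396 0.0565699  0.10861426] (np.float64(0.1176), np.float64(146.7))
wrist pointer 0.71 [311.  72. 319. 179.] (np.float64(0.0721), np.float64(196.0))
  r 0.05 179 (np.float64(0.0641), np.float64(195.8))
  r 0.08 128 (np.float64(0.0924), np.float64(196.4))
  r 0.105 67 (np.float64(0.1122), np.float64(196.9))
  r 0.125 16 (np.float64(0.1292), np.float64(196.8))
wrist marker_knob 0.8 [304. 183. 328. 211.] (np.float64(0.1485), np.float64(197.1))
  top centre [ 0.45373645 -0.05288317  0.06247232] (np.float64(0.153), np.float64(197.1))
wrist marker 0.57 [306. 178. 324. 210.] (np.float64(0.1484), np.float64(197.1))
top lever_grip 0.86 [263. 200. 301. 245.] (np.float64(0.0819), np.float64(145.7))
  top centre [0.50535277 0.05555758 0.10822828] (np.float64(0.114), np.float64(146.1))
top pointer 0.41 [319. 208. 330. 247.] (np.float64(0.0743), np.float64(196.9))
  r 0.05 53 (np.float64(0.0652), np.float64(197.7))
  r 0.08 37 (np.float64(0.0914), np.float64(197.2))
  r 0.105 6 (np.float64(0.1067), np.float64(197.7))
```

View pics/w5c.png

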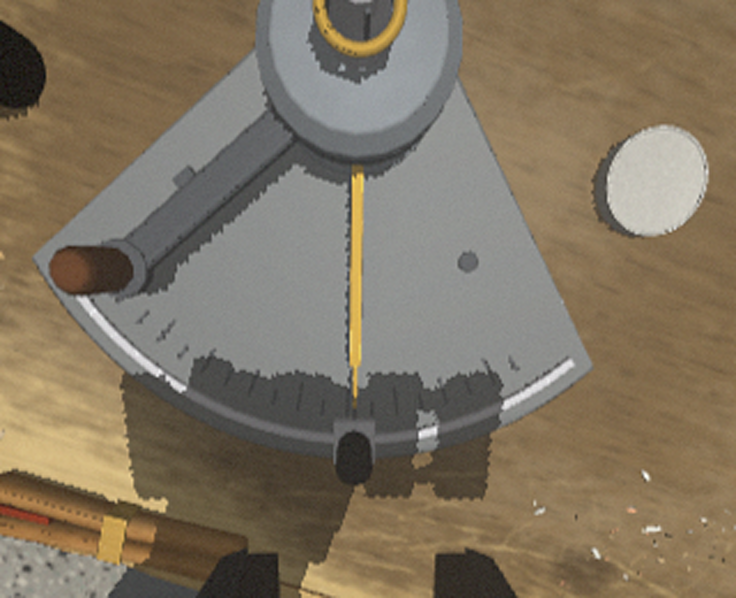

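The picture shows the pointer tip at (355,400) and the marker block centred under it at (354,432). The lever is home, and the can and lid stand where they were. Pointer 196.9° and knob 197.1° differ by less than 1 mm, so I'm handing in.

```bash
python3 -c "
from plant import workorder; print(workorder.finish_job())"
```

```text
the job is handed in; nothing more can be done
None
```

The ring reading is taken: the marker's nose stands at the drag pointer's tip and the job is handed in at about 26 s. No verdict was reported.

- **Press:** The lever swung at about 3 N and firmed up near 0.8 rad. I pressed to about 11 N and held it for more than 0.7 s, with the lever at about 0.90 rad. The press force stayed well under the 19 N limit.
- **Return:** I guided the lever home. It showed about 146.1° to 146.7° in the last pictures, against 146.1° at the start.
- **Marker:** I gripped the knob, slid it round the rim, nudged it by about 1.5 mm, then let go and lifted clear.
- **Last checks:** In the wrist picture the pointer is at about 196.9° and the knob at 197.1°, under 1 mm apart at the nose. The top camera put the pointer at 197.2° to 197.7°, and the arm's position in the press suggested 197.8°. Even the largest gap (0.7°) is only about 1.6 mm, inside the 6 mm limit.
- **Bystanders:** The can and the lid looked unmoved; I did not measure them again. The arm was not touching anything at the end.
- **Unexplained:** While I held the knob, the wrist showed about 7 N upwards. It vanished when I let go.

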